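# Fill the empty cells of the paint shaker's jar crate and wind the clamp shut

### The arm

A 6-joint arm with a two-finger parallel gripper is mounted at the origin on the work surface. World frame = base frame: x ahead of the robot, y to its left, z up, the work surface at z = 0. Lengths are in m, angles in rad, forces in N, time in s.
With the tool pointing down it reaches from about 0.3 to 0.825 m from the base axis. Payload 5.4 kg.
Tool frame: the origin (TCP) lies at the very end of the fingers, on their centre line; the grasp point (between the pads) lies 19 mm behind it; z points along the fingers, x is the direction in which the jaws open and shut, and the axes are right-handed (so a half turn about z gives the same grasp; the last joint's range is limited). The gripper opens to 92 mm and grips with 3 to 60 N. Pads are 20 mm wide; open, the fingers measure 128 mm over their backs; the gripper's body (75 mm by 189 mm) begins 69 mm behind the grasp point.
Start: joints at [-1.458, 0.158, 1.597, -0, 1.386, -0.21], TCP at [0.182, -0.545, 0.188] pointing down, gripper open.
Joint ranges: [-2.91, 2.91], [-0.94, 2.29], [0.18, 2.7], [-1.29, 4.43], [0.17, 2.64], [-3, 3]. Speed limits (rad/s): [2.57, 2.57, 3.14, 3.14, 3.14, 3.14].

### API

Orientations are given as a rotation vector (axis times angle).
In Python, from workcell import bot gives the robot as it stands. Calls block until the motion is done:
- bot.goto(position, orientation): joint-space move of the TCP to a pose.
- bot.line_to(position, rot=None, max_speed=0.15): straight line of the TCP; rot=None keeps the orientation; max_speed is the mean speed in m/s.
- bot.set_joints(angles): joint-space move.
- bot.set_gripper(opening, newtons=None): opening from 0.0 (shut) to 1.0 (fully open); newtons is the grip in N (None keeps the last); returns when the fingers have stopped.
- bot.hold(seconds).
- bot.inverse_kinematics(position, orientation): joint angles nearest the present ones, or None.
- bot.read_camera(name): name is "side" or "top"; returns a dict with "pixels" (420x560x3 uint8, blue, green, red), "fx", "fy", "cx", "cy" (pixels), "R" (3x3) and "t" (3): a world point X has camera coordinates R X + t. Camera axes: x right, y down, z forward; pixel columns grow to the right and rows downward; lengths in m; the calibration is good to about 2 mm. A picture is of the moment at which its call begins. There is no depth.
A pose or a line that the arm cannot do raises bot.MotionError and nothing moves.
- bot.job_done(): hands the job in, once; it reports no verdict.
Readings, each from a call of its own:
- bot.current_clock(): time.
- bot.current_joints(): joint angles.
- bot.current_joint_vel(): joint speeds.
- bot.current_effort(): joint torques, N m.
- bot.current_ee_pos(): TCP position.
- bot.current_tool_rot(): TCP orientation.
- bot.current_contact_force(): force on the tool from outside, world axes, zero at the start.
- bot.current_ft_torque(): the same for the moment, N m.
- bot.current_opening(): opening from 0.0 (shut) to 1.0 (fully open).
Only numpy, scipy, OpenCV 4.12 (cv2) and the standard library are available. Lean on these libraries where they do the work, as an engineer would, in place of code of your own. Each camera call takes 0.05 s, during which the arm holds its last target. There are 200 camera calls.

### The job

Get the paint shaker ready: put one spare jar, upright, right down into every empty cell of the crate, leaving the jars that are already in it where they are and any spares you do not need standing on the bench. Only when every cell is full, wind the hand crank clockwise (seen from above) until the jaw is hard up against the crate, then let go. Do not disturb the brush pot, the cup or the flat brush.

Things in the scene. Friction and masses are not known exactly. Their poses are not given: they have to be found in the camera images.
- clamp: Fixed jar clamp of a paint shaker: grey base plate 12 mm thick, plywood crate of 2 x 3 cells, sliding jaw, gearbox (70 x 60 mm, 73 mm high) with crank on top. Origin: bench level under the crate's centre; x across its 2 columns, y along its 3 rows towards jaw and crank; crank axis vertical at y = +258 mm. Crate 172 x 254 mm, wall tops 58 mm above the bench. Jaw 170 mm wide, top at 67 mm.
- cell0 (a point): Centre of the floor of cell 0 of the crate, axes as the clamp's (cells 0,1,2 in the -x column in order of rising y, cells 3,4,5 in the +x column). Cell 74 x 74 mm inside, 40 mm deep, floor 18 mm above the bench, walls 8 mm thick, pitch 82 mm. Takes one upright jar.
- cell1 (a point): Centre of the floor of cell 1 of the crate, axes as the clamp's (cells 0,1,2 in the -x column in order of rising y, cells 3,4,5 in the +x column). Cell 74 x 74 mm inside, 40 mm deep, floor 18 mm above the bench, walls 8 mm thick, pitch 82 mm. Takes one upright jar.
- cell2 (a point): Centre of the floor of cell 2 of the crate, axes as the clamp's (cells 0,1,2 in the -x column in order of rising y, cells 3,4,5 in the +x column). Cell 74 x 74 mm inside, 40 mm deep, floor 18 mm above the bench, walls 8 mm thick, pitch 82 mm. Takes one upright jar.
- cell3 (a point): Centre of the floor of cell 3 of the crate, axes as the clamp's (cells 0,1,2 in the -x column in order of rising y, cells 3,4,5 in the +x column). Cell 74 x 74 mm inside, 40 mm deep, floor 18 mm above the bench, walls 8 mm thick, pitch 82 mm. Takes one upright jar.
- cell4 (a point): Centre of the floor of cell 4 of the crate, axes as the clamp's (cells 0,1,2 in the -x column in order of rising y, cells 3,4,5 in the +x column). Cell 74 x 74 mm inside, 40 mm deep, floor 18 mm above the bench, walls 8 mm thick, pitch 82 mm. Takes one upright jar.
- cell5 (a point): Centre of the floor of cell 5 of the crate, axes as the clamp's (cells 0,1,2 in the -x column in order of rising y, cells 3,4,5 in the +x column). Cell 74 x 74 mm inside, 40 mm deep, floor 18 mm above the bench, walls 8 mm thick, pitch 82 mm. Takes one upright jar.
- R0: Paint jar that may already stand in cell 0; absent (None) in some starts, and then that cell is empty. All jars are alike: rigid round white body, 66 mm diameter up to 61 mm height, then a black round cap of 40 mm diameter from 66 to 96 mm height to grip; about 250 g. Origin: centre of its underside, z up the jar.
- R1: Paint jar (see R0) that may already stand in cell 1; absent (None) in some starts, and then that cell is empty. Origin: centre of its underside, z up the jar.
- R2: Paint jar (see R0) that may already stand in cell 2; absent (None) in some starts, and then that cell is empty. Origin: centre of its underside, z up the jar.
- R3: Paint jar (see R0) that may already stand in cell 3; absent (None) in some starts, and then that cell is empty. Origin: centre of its underside, z up the jar.
- R4: Paint jar (see R0) that may already stand in cell 4; absent (None) in some starts, and then that cell is empty. Origin: centre of its underside, z up the jar.
- R5: Paint jar (see R0) that may already stand in cell 5; absent (None) in some starts, and then that cell is empty. Origin: centre of its underside, z up the jar.
- S0: Spare paint jar, same as R0, standing on the bench beside the clamp at the start. Origin: centre of its underside, z up the jar.
- S1: Spare paint jar, same as R0, standing on the bench beside the clamp at the start. Origin: centre of its underside, z up the jar.
- S2: Spare paint jar, same as R0, standing on the bench beside the clamp at the start. Origin: centre of its underside, z up the jar.
- S3: Spare paint jar, same as R0, standing on the bench beside the clamp at the start. Origin: centre of its underside, z up the jar.
- S4: Spare paint jar, same as R0, standing on the bench beside the clamp at the start. Origin: centre of its underside, z up the jar.
- crank (a joint): Hand crank angle in rad: grows as the crank is turned clockwise seen from above, which drives the jaw towards the crate, 3.2 mm per rad; range 0 to 18.75 with hard stops; starts between 0 and 2.0. Stays where it is left; friction about 0.1 N m (2 N at the grip).
- crank_grip (a point): Middle of the crank's black upright grip, a free-spinning round sleeve of 26 mm diameter and 50 mm length (95 to 145 mm above the bench; this point 120 mm), 55 mm from the crank axis. The crank arm below it is 9 mm thick, with its top at 93 mm.
- jaw (a joint): Travel of the jaw in m, driven by the crank: 0 fully open, 0.060 hard up against the crate.
- brush_pot: Bystander: white pot, 84 mm wide and 100 mm high, with brushes up to 142 mm high. Origin at the centre of its underside.
- cup: Bystander: grey plastic cup, 62 mm wide, 75 mm high. Origin at the centre of its underside.
- flat_brush: Bystander: flat paint brush lying on the bench, about 175 mm long, 55 mm wide, 15 mm high. Origin near its middle, at bench level; x along it towards the bristles.

How it is judged:
By the outcome, as a careful person would: the job done as asked, in the order asked, and still so for the second after the job is handed in, with the robot touching nothing.
Of R0, R1, R2, R3, R4, R5 only 1 to 3 are there at a start; the rules pass over those that are not, and their reading is None.
At some moment in a run one of S0, S1, S2, S3, S4 may be knocked a few centimetres aside while the robot is not near it.
It also fails if it takes over 210 s, if anything falls off the work surface, if the arm or the gripper's body presses on something with over 40 N, if the wrist force passes 120 N, or if a joint passes its speed limit or range.

## Working session

There is one attempt and no reset: what is moved stays moved. The work goes in short steps, each a Python script; the robot and the scene stay as the last script left them, time stands still between calls to the robot, and variables do not carry over. Pictures are saved under pics/ and viewed, about 12 in all and at most 16, crops included, and the job is handed in when it is done.

```bash
mkdir -p pics; ls; python3 - <<'E'
from workcell import bot
import cv2
for n in("top","side"):
    c=bot.read_camera(n); cv2.imwrite(f"pics/{n}0.png",c["pixels"]); print(n,c["fx"],c["fy"],c["cx"],c["cy"],c["R"],c["t"])
print(bot.current_clock(),bot.current_tool_rot())
E
```

```text
pics
top 448.4643189626159 448.4643189626159 285.65332081795043 209.18454463757732 [[-0.01340575 -0.99989756  0.00501576]
 [-0.9929605   0.01272202 -0.11776078]
 [ 0.11768491 -0.00655913 -0.99302933]] [-0.0145926   0.61154958  1.19954421]
side 408.2534984207991 408.2534984207991 279.40919072698483 213.26075292877684 [[-0.98054258 -0.19621587 -0.00596515]
 [-0.12529432  0.64894321 -0.75044922]
 [ 0.15112109 -0.73510002 -0.66090119]] [0.55413519 0.14933781 1.02809063]
0.1 [-2.54853417e+00  1.83485707e+00  1.82419143e-03]
```

View pics/top0.png

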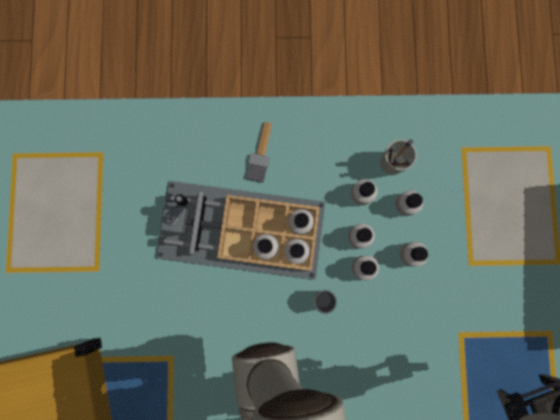

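View pics/side0.png

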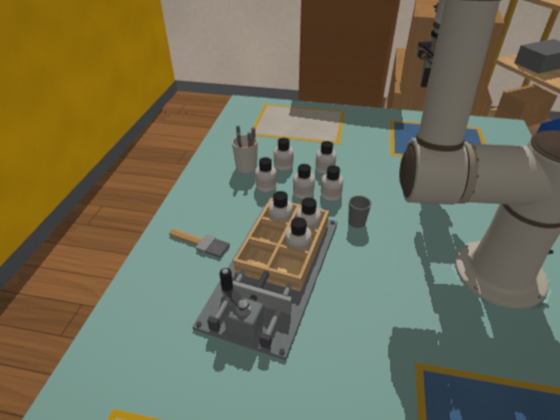

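The top picture shows jars in cells 0 (297,251), 1 (265,246) and 3 (302,221). Cells 2, 4 and 5 are empty, and there are five spares to the right at x≈365–418. The crank grip is at about (181,200).

```bash
cat > h.py <<'E'
from workcell import bot
import cv2, numpy as np
def pix(c,X):
    p=c["R"]@np.array(X)+c["t"]; return np.array([c["fx"]*p[0]/p[2]+c["cx"],c["fy"]*p[1]/p[2]+c["cy"]])
def ray(c,uv,z):
    d=c["R"].T@np.array([(uv[0]-c["cx"])/c["fx"],(uv[1]-c["cy"])/c["fy"],1]); o=-c["R"].T@np.array(c["t"])
    return o+d*(z-o[2])/d[2]
def caps(c,lo=40,amin=60,amax=600,thr=45):
    m=(c["pixels"].max(2)<thr).astype(np.uint8)
    n,l,s,ce=cv2.connectedComponentsWithStats(m)
    return [(ce[i],s[i]) for i in range(1,n) if amin<s[i,4]<amax]
E
python3 - <<'E'
from h import *
for n in("top","side"):
    c=bot.read_camera(n)
    for ce,s in caps(c): print(n,ce.round(1),s,ray(c,ce,.081).round(3))
    im=c["pixels"]
    cr=im[170:290,145:335] if n=="top" else im[180:360,190:350]
    k=4 if n=="top" else 3.3
    cv2.imwrite(f"pics/{n}c.png",cv2.resize(cr,None,fx=k,fy=k,interpolation=cv2.INTER_CUBIC))
E
```

```text
top [366.2 188.9] [360 183  14  13 142] [ 0.658 -0.238  0.081]
top [182.8 201.5] [177 195  11  12  69] [0.63  0.251 0.081]
top [413.4 200.3] [406 194  16  13 152] [ 0.625 -0.363  0.081]
top [300.8 219.9] [295 214  13  13 134] [ 0.577 -0.062  0.081]
top [198.7 235.4] [196 223   7  27  61] [0.54  0.208 0.081]
top [363.4 234.7] [357 229  14  12 139] [ 0.535 -0.227  0.081]
top [264.2 245.5] [258 240  13  12 127] [0.511 0.035 0.081]
top [296.4 250.5] [291 245  12  12 124] [ 0.496 -0.049  0.081]
top [418.5 253.6] [411 248  16  12 160] [ 0.484 -0.37   0.081]
top [367.5 267.5] [361 262  14  12 144] [ 0.45  -0.234  0.081]
top [328.7 304.4] [320 294  14  17  75] [ 0.356 -0.131  0.081]
top [ 87.1 347.1] [ 74 339  27  17 306] [0.258 0.49  0.081]
top [257.4 349.7] [236 343  48  15 298] [0.245 0.055 0.081]
side [426.5  48.7] [419  43  15  16 103] [ 0.106 -1.346  0.081]
side [425.2  76.5] [421  68   9  18  97] [ 0.134 -1.005  0.081]
side [283.2 144.2] [279 139  10  12 104] [ 0.625 -0.364  0.081]
side [326.4 147.6] [322 142  10  12 108] [ 0.484 -0.37   0.081]
side [404.2 177.6] [400 157  11  39 196] [ 0.242 -0.251  0.081]
side [264.9 164.5] [260 159  11  12 122] [ 0.658 -0.239  0.081]
side [303.8 171.1] [299 165  11  13 129] [ 0.536 -0.228  0.081]
side [332.8 172.7] [327 166  12  14 133] [ 0.45  -0.236  0.081]
side [279.9 199.3] [274 192  13  16 175] [ 0.58  -0.084  0.081]
side [308.3 206. ] [302 199  14  15 176] [ 0.499 -0.07   0.081]
side [298.2 226.4] [292 218  14  17 202] [0.513 0.014 0.081]
side [226.4 282.5] [221 271  12  25 199] [0.64  0.224 0.081]
```

View pics/topc.png

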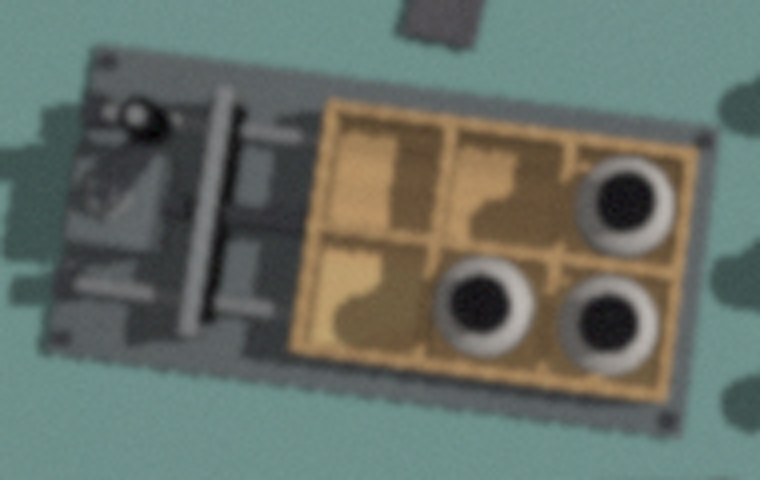

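Cells 2, 4 and 5 are confirmed empty, and the two cameras agree on the spares to within 2 mm. In the crop, the crate corners are at (329,100), (698,148), (668,402) and (291,353), and the grip top is at (138,115). Next I'll fit the clamp pose and check it against the jars and the grip radius.

```bash
cat >> h.py <<'E'
from scipy.optimize import least_squares
from scipy.spatial.transform import Rotation as Ro
def cl(p,q): # clamp -> world
    s,c=np.sin(p[2]),np.cos(p[2]); return np.array([p[0]+c*q[0]-s*q[1],p[1]+s*q[0]+c*q[1],q[2]])
def down(yaw):
    x=np.array([np.cos(yaw),np.sin(yaw),0]);z=np.array([0,0,-1.]); return Ro.from_matrix(np.c_[x,np.cross(z,x),z]).as_rotvec()
def cell(p,i): return cl(p,[-.041 if i<3 else .041,.082*(i%3-1),.018])
E
python3 - <<'E'
from h import *
c=bot.read_camera("top"); s=bot.read_camera("side")
uv=(np.array([[329,100],[698,148],[668,402],[291,353]])+.5)/4-.5+[145,170]
q=np.array([[.086,.127,.058],[.086,-.127,.058],[-.086,-.127,.058],[-.086,.127,.058]])
f=lambda p:np.ravel([pix(c,cl(p,a))-u for a,u in zip(q,uv)])
r=least_squares(f,[.54,0,-.1]);print(r.x.round(4),r.fun.round(2));p=r.x
np.save("clamp.npy",p)
for i in range(6): print(i,cell(p,i).round(3))
for z,u in ((.099,(300.8,219.9)),(.099,(264.2,245.5)),(.099,(296.4,250.5))): print("jar",ray(c,u,z).round(4))
for z,u in ((.099,(279.9,199.3)),(.099,(298.2,226.4)),(.099,(308.3,206))): print("jar side",ray(s,u,z).round(4))
a=cl(p,[0,.258,0]);g=ray(c,(138/4+144.6,115/4+169.6),.145);g2=ray(s,(226.4,282.5),.12)
for x in(g,g2,ray(c,(182.8,201.5),.12)):print("axis",a,"grip",x,np.linalg.norm((x-a)[:2]))
im=np.hstack([c["pixels"][170:290,145:335]]);
for n,cam,(y0,y1,x0,x1) in(("t",c,(170,290,145,335)),("s",s,(180,350,190,350))):
    k=4;im=cv2.resize(cam["pixels"][y0:y1,x0:x1],None,fx=k,fy=k,interpolation=cv2.INTER_CUBIC)
    P=lambda X:tuple(int(v) for v in ((pix(cam,X)-[x0,y0]+.5)*k))
    for z in(.058,):
      cv2.polylines(im,[np.array([P(cl(p,a)) for a in q])],True,(0,0,255),1)
    for i in range(6): cv2.circle(im,P(cell(p,i)),3,(0,255,0),-1)
    cv2.circle(im,P(cl(p,[0,.258,.093])),4,(255,0,0),-1)
    for w,z in((g,.145),(g2,.095)): cv2.circle(im,P([w[0],w[1],z]),3,(255,0,255),-1)
    cv2.imwrite(f"pics/ov_{n}.png",im)
a=cv2.imread("pics/ov_t.png");b=cv2.imread("pics/ov_s.png");
cv2.imwrite("pics/ov.png",cv2.resize(np.hstack([cv2.resize(a,(560,354)),cv2.resize(b,(333,354))]),(800,317)))
E
```

```text
[ 0.5474  0.0239 -0.1424] [-0.29  0.01  0.3   0.    0.07  0.03 -0.08 -0.05]
0 [ 0.495 -0.051  0.018]
1 [0.507 0.03  0.018]
2 [0.518 0.111 0.018]
3 [ 0.576 -0.063  0.018]
4 [0.588 0.018 0.018]
5 [0.6   0.099 0.018]
jar [ 0.5752 -0.0613  0.099 ]
jar [0.5099 0.0346 0.099 ]
jar [ 0.4959 -0.0485  0.099 ]
jar side [ 0.5756 -0.0622  0.099 ]
jar side [0.5102 0.0332 0.099 ]
jar side [ 0.4969 -0.0491  0.099 ]
axis [0.58401562 0.2792557  0.        ] grip [0.6292819  0.24573217 0.145     ] 0.05632816844856464
axis [0.58401562 0.2792557  0.        ] grip [0.62712159 0.25371295 0.12      ] 0.05010544860648199
axis [0.58401562 0.2792557  0.        ] grip [0.62463836 0.24193626 0.12      ] 0.05516291098467347
```

View pics/ov_s.png

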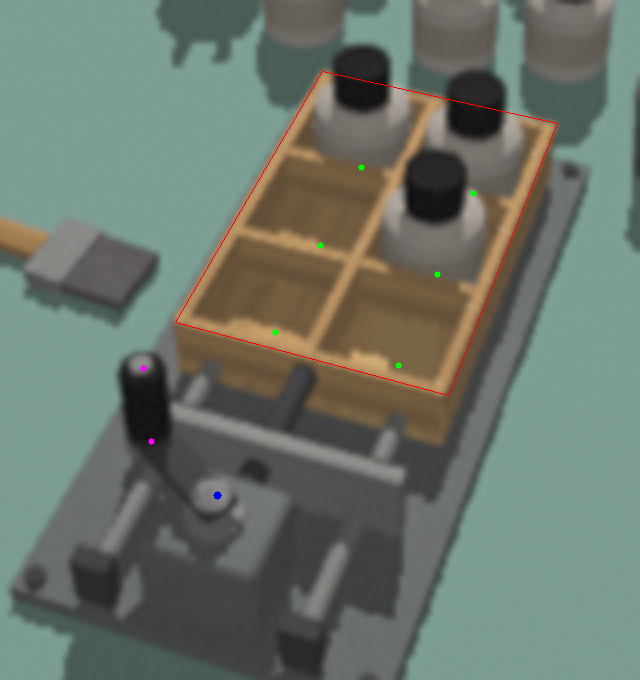

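The overlay fits: the crate outline lands on the wall tops, and the grip radius comes out at 55–56 mm. Now the first jar, with fresh camera positions before each pick.

```bash
cat >> h.py <<'E'
p=np.load("clamp.npy"); p[1]+=.001
Z=.25
def find(near,r=.06):
    out=[]
    for n in("top","side"):
        c=bot.read_camera(n)
        w=[ray(c,ce,.081) for ce,_ in caps(c,amin=80,amax=260)]
        w=[x for x in w if np.linalg.norm(x[:2]-near)<r]
        if w: out.append(min(w,key=lambda x:np.linalg.norm(x[:2]-near))[:2])
    print("seen",np.round(out,4)); return out
def pick(near,yaw):
    o=find(near); xy=np.mean(o,0)
    assert len(o)==2 and np.linalg.norm(o[0]-o[1])<.006
    bot.set_gripper(.6)
    bot.goto([*xy,Z],down(yaw)); bot.line_to([*xy,.12],max_speed=.2); bot.line_to([*xy,.066],max_speed=.1)
    bot.set_gripper(0,30); print("opening",bot.current_opening()*92)
    bot.line_to([*xy,.075],max_speed=.1); bot.line_to([*xy,Z],max_speed=.25)
    print("F",bot.current_contact_force().round(1) if hasattr(bot.current_contact_force(),'round') else bot.current_contact_force(),bot.current_opening()*92,"t",bot.current_clock())
def over(i,yaw):
    t=cell(p,i); bot.line_to([t[0],t[1],Z],rot=down(yaw),max_speed=.3)
def lower(i):
    x,y,_=cell(p,i); f0=np.array(bot.current_contact_force())
    bot.line_to([x,y,.155],max_speed=.2)
    for z in np.r_[np.arange(.145,.088,-.01),.0865,.085]:
        bot.line_to([x,y,z],max_speed=.08); d=np.array(bot.current_contact_force())-f0
        if np.linalg.norm(d)>6: print("contact at",z,d.round(1)); break
    print("end z",bot.current_ee_pos(),d.round(1)); return z
def release():
    bot.set_gripper(.6); x,y,z=bot.current_ee_pos(); bot.line_to([x,y,z+.06],max_speed=.15); bot.line_to([x,y,Z],max_speed=.3); print("t",bot.current_clock())
E
python3 - <<'E'
from h import *
bot.set_joints([-1.458,-.1,1.597,0,1.5,-.21]) if 0 else None
pick(np.array([.535,-.228]),np.pi/2)
over(5,np.pi/2+p[2])
for n in("top","side"): cv2.imwrite(f"pics/{n}1.png",bot.read_camera(n)["pixels"])
z=lower(5)
if z<.09: release()
c=np.hstack([bot.read_camera(n)["pixels"] for n in("top","side")]); cv2.imwrite("pics/a1.png",cv2.resize(c,(800,300)))
print(bot.current_joints())
E
```

```text
seen [[ 0.5354 -0.2266]
 [ 0.5357 -0.2276]]
opening 37.777868619121996
F [ 0.1 -0.2 -2.5] 37.6640562469179 t 5.85
end z [0.59951754 0.1002209  0.08494959] [-0.8 -0.3 -0.1]
t 11.4917
[-3.30416825e-02  2.12455550e-01  1.41976827e+00  2.42225793e-05
  1.51408776e+00 -1.46139606e+00]
```

View pics/a1.png

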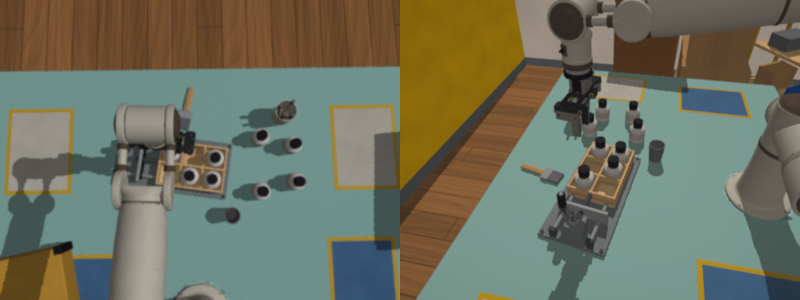

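The overview shows a jar now standing in the jaw-end row, but it is too small to judge. I'll check numerically and crop the side view.

```bash
python3 - <<'E'
from h import *
c=bot.read_camera("side"); 
for ce,s in caps(c,amin=80,amax=300): print(ce.round(1),ray(c,ce,.099).round(3),ray(c,ce,.081).round(3))
cv2.imwrite("pics/b1.png",cv2.resize(c["pixels"][90:350,150:370],None,fx=2.2,fy=2.2,interpolation=cv2.INTER_CUBIC))
E
```

```text
[283.2 144.3] [ 0.619 -0.335  0.099] [ 0.625 -0.364  0.081]
[326.4 147.7] [ 0.482 -0.341  0.099] [ 0.484 -0.37   0.081]
[332.7 172.7] [ 0.449 -0.211  0.099] [ 0.45  -0.236  0.081]
[279.9 199.3] [ 0.576 -0.062  0.099] [ 0.58  -0.084  0.081]
[308.5 206.1] [ 0.496 -0.049  0.099] [ 0.499 -0.07   0.081]
[298.2 226.3] [0.51  0.033 0.099] [0.513 0.014 0.081]
[257.1 240.2] [0.599 0.1   0.099] [0.604 0.082 0.081]
[226.5 282.4] [0.634 0.237 0.099] [0.64  0.224 0.081]
```

View pics/b1.png

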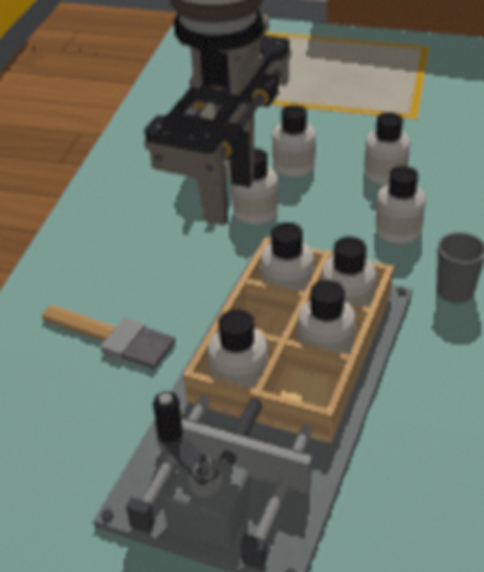

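The jar is fully down in cell 5, at (0.599, 0.100) as aimed. Next are cells 2 and 4.

```bash
python3 - <<'E'
from h import *
for near,i in(([.45,-.235],2),([.484,-.37],4)):
    pick(np.array(near),np.pi/2)
    over(i,np.pi/2+p[2])
    if lower(i)>.09: print("STOP"); break
    release()
bot.goto([.45,-.30,.3],down(np.pi/2))
for n in("top","side"):
    c=bot.read_camera(n)
    for ce,s in caps(c,amin=80,amax=300): print(n,ce.round(1),ray(c,ce,.099).round(3),ray(c,ce,.081).round(3))
    cv2.imwrite(f"pics/c_{n}.png",c["pixels"])
a=cv2.imread("pics/c_top.png")[100:310,150:450];b=cv2.imread("pics/c_side.png")[120:350,170:400]
cv2.imwrite("pics/c.png",np.hstack([cv2.resize(a,(443,310)),cv2.resize(b,(310,310))]))
E
```

```text
seen [[ 0.4497 -0.2343]
 [ 0.4497 -0.2363]]
opening 38.154040439473874
F [ 0.2 -0.7 -2.1] 38.19100480576009 t 16.3333
end z [0.51859683 0.11184028 0.08514167] [-0.6  1.2  0.8]
t 21.9417
seen [[ 0.4842 -0.3697]
 [ 0.4839 -0.37  ]]
opening 37.87406422081197
F [ 0.   1.1 -2.7] 37.654844190616195 t 27.025
end z [0.58790412 0.0190614  0.08495958] [-1.2  1.2  0.5]
t 32.8
top [366.2 189. ] [ 0.655 -0.235  0.099] [ 0.658 -0.238  0.081]
top [413.3 200.4] [ 0.623 -0.357  0.099] [ 0.625 -0.363  0.081]
top [237.  209.3] [0.605 0.105 0.099] [0.607 0.107 0.081]
top [269.6 215.8] [0.587 0.02  0.099] [0.589 0.021 0.081]
top [300.7 220. ] [ 0.575 -0.061  0.099] [ 0.577 -0.062  0.081]
top [233.9 243. ] [0.517 0.113 0.099] [0.518 0.115 0.081]
top [264.2 245.6] [0.51  0.034 0.099] [0.51  0.035 0.081]
top [296.5 250.5] [ 0.496 -0.049  0.099] [ 0.496 -0.049  0.081]
top [ 88.  346.5] [0.262 0.48  0.099] [0.259 0.488 0.081]
top [180.8 390.1] [0.153 0.245 0.099] [0.148 0.249 0.081]
side [349.5  14. ] [ 0.51  -1.787  0.099] [ 0.513 -1.853  0.081]
side [520.6  33. ] [-0.372 -1.609  0.099] [-0.393 -1.671  0.081]
side [283.2 144.2] [ 0.62  -0.336  0.099] [ 0.625 -0.364  0.081]
side [265.  164.5] [ 0.651 -0.214  0.099] [ 0.658 -0.24   0.081]
side [279.9 199.3] [ 0.576 -0.062  0.099] [ 0.58  -0.084  0.081]
side [308.5 206. ] [ 0.496 -0.049  0.099] [ 0.499 -0.07   0.081]
side [269.1 218.6] [0.588 0.019 0.099] [ 0.592 -0.001  0.081]
side [298.2 226.3] [0.51  0.033 0.099] [0.513 0.014 0.081]
side [254.1 240.7] [0.606 0.103 0.099] [0.611 0.086 0.081]
side [289.1 248.4] [0.519 0.112 0.099] [0.522 0.095 0.081]
side [226.4 282.4] [0.634 0.238 0.099] [0.64  0.224 0.081]
```

View pics/c.png

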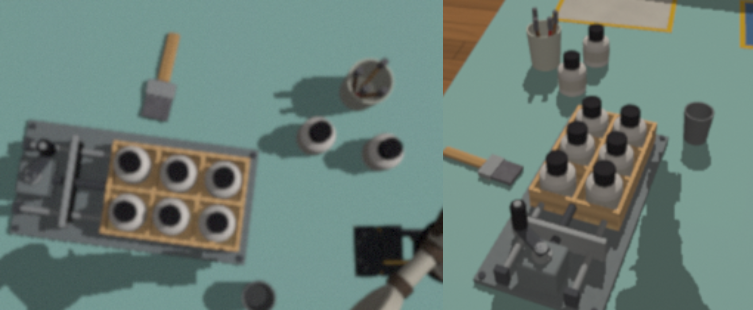

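All six cells look full, but the cell 5 jar's cap has shifted about 7 mm since it was placed. That is more than the 4 mm of play, so I'm looking closer.

```bash
python3 - <<'E'
from h import *
t=bot.read_camera("top");s=bot.read_camera("side")
out=[]
for c,(y0,y1,x0,x1) in((t,(190,265,210,285)),(s,(210,290,225,305))):
    k=5;im=cv2.resize(c["pixels"][y0:y1,x0:x1],None,fx=k,fy=k,interpolation=cv2.INTER_CUBIC)
    im=cv2.convertScaleAbs(im,alpha=1.3)
    for i in(2,4,5):
      for r,h in((.033,.061),(.02,.096)):
        b=cell(p,i);pts=[((pix(c,b+[r*np.cos(a),r*np.sin(a),h])-[x0,y0]+.5)*k).astype(int) for a in np.linspace(0,6.28,40)]
        cv2.polylines(im,[np.array(pts)],True,(0,0,255),1)
    out.append(cv2.resize(im,(400,400)))
cv2.imwrite("pics/d.png",np.hstack(out))
E
```

```text
(no output)
```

View pics/d.png

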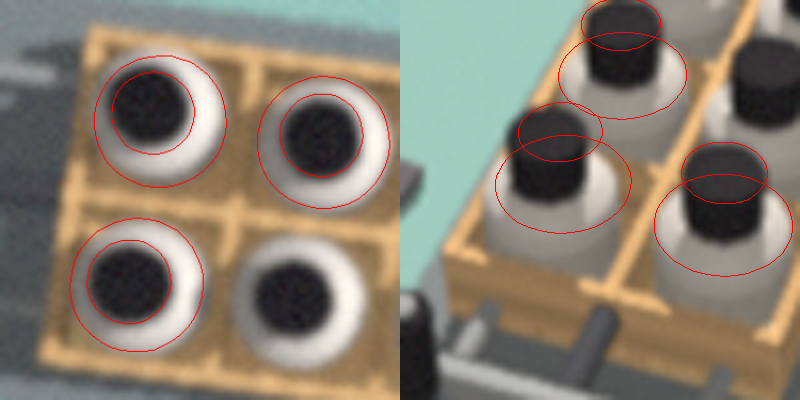

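```bash
python3 - <<'E'
from h import *
t=bot.read_camera("top");s=bot.read_camera("side")
T=[x for x,_ in caps(t,amin=80,amax=300)];S=[x for x,_ in caps(s,amin=80,amax=300)]
for i in range(6):
    b=cell(p,i)+[0,0,.081]
    u=min(T,key=lambda x:np.linalg.norm(x-pix(t,b)));v=min(S,key=lambda x:np.linalg.norm(x-pix(s,b)))
    r=least_squares(lambda X:np.r_[pix(t,X)-u,pix(s,X)-v],b)
    d=r.x-b; c_,s_=np.cos(p[2]),np.sin(p[2])
    print(i,"clamp offset mm",(1e3*np.array([c_*d[0]+s_*d[1],-s_*d[0]+c_*d[1],d[2]])).round(1),"res",np.abs(r.fun).max().round(2))
E
```

```text
0 clamp offset mm [0.6 1.8 0.2] res 0.07
1 clamp offset mm [2.5 4.1 1.4] res 0.06
2 clamp offset mm [-0.5  1.2  1.3] res 0.26
3 clamp offset mm [-1.5  1.   1. ] res 0.13
4 clamp offset mm [-1.1  0.8  1.2] res 0.11
5 clamp offset mm [4.8 5.4 1.8] res 0.02
```

Cell 5's jar is seated at the same height as the others (within about 1 mm), just slid into its corner, so all six cells are full. Now the crank, starting with a short arc while watching the forces.

```bash
cat >> h.py <<'E'
A=cl(p,[0,.258,0])[:2]
def arc(a0,da,A=A,r=.055,z=.104,step=.25,v=.08,fmax=14,log=4):
    "clockwise arc; returns (angle, stopped)"
    n=int(np.ceil(da/step)); a=a0
    for k in range(1,n+1):
        a=a0-da*k/n
        bot.line_to([A[0]+r*np.cos(a),A[1]+r*np.sin(a),z],max_speed=v)
        f=np.array(bot.current_contact_force()); tan=np.array([np.sin(a),-np.cos(a)]); ft=f[:2]@tan; fr=f[:2]@[np.cos(a),np.sin(a)]
        if k%log==0: print("a %.2f ft %.1f fr %.1f fz %.1f t %.1f"%(a,ft,fr,f[2],bot.current_clock()))
        if ft<-fmax or np.linalg.norm(f)>40: print("stop",a,ft,fr,f); return a,True
    return a,False
E
python3 - <<'E'
from h import *
g=np.array([.629,.2465]); a=np.arctan2(*(g-A)[::-1]); print("a",a,np.linalg.norm(g-A))
g=A+.055*np.array([np.cos(a),np.sin(a)])
yaw=np.pi/2+p[2]
bot.set_gripper(.6)
bot.goto([*g,.25],down(yaw)); bot.line_to([*g,.16],max_speed=.2); bot.line_to([*g,.104],max_speed=.1)
print(bot.current_contact_force())
bot.set_gripper(0,15); print("open",bot.current_opening()*92,bot.current_contact_force())
a,_=arc(a,1.5,log=1)
open("a.txt","w").write(str(a))
c=np.hstack([bot.read_camera(n)["pixels"][160:340,130:370] for n in("top","side")]); cv2.imwrite("pics/e.png",cv2.resize(c,(800,300)))
E
```

```text
a -0.6437488265505459 0.05624091999858245
[0.16159326 0.60337876 0.4411034 ]
open 25.467204169083335 [ 0.32343583 -0.22190978  1.28110916]
a -0.89 ft 2.6 fr -3.0 fz 3.1 t 38.9
a -1.14 ft 0.9 fr -3.2 fz 4.8 t 39.2
a -1.39 ft 2.2 fr -5.3 fz 4.9 t 39.5
a -1.64 ft 1.2 fr -5.3 fz 3.5 t 39.9
a -1.89 ft 2.9 fr -4.6 fz 2.6 t 40.2
a -2.14 ft 1.4 fr -4.8 fz 2.6 t 40.5
```

View pics/e.png

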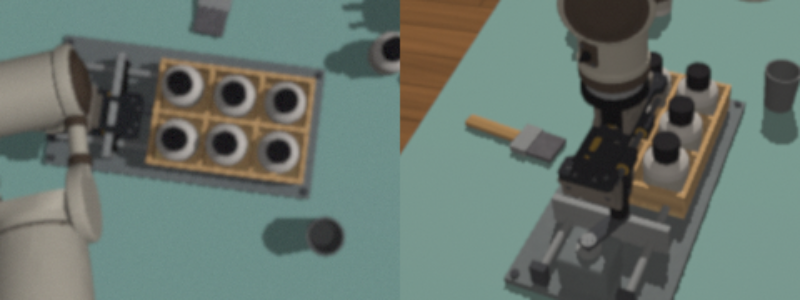

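The crank follows: the grip is held, the arm has swung, and the forces are small. Continuing, with finer steps near the stop.

```bash
sed -i 's/if ft<-fmax/if abs(ft)>fmax/' h.py; python3 - <<'E'
from h import *
a=float(open("a.txt").read())
a,st=arc(a,14.,log=6,fmax=12)
if not st: a,st=arc(a,3.,step=.1,v=.05,log=4,fmax=12)
print(a,st,bot.current_opening()*92,bot.current_ee_pos(),"turned",-.644-a)
open("a.txt","w").write(str(a))
c=np.hstack([bot.read_camera(n)["pixels"][160:340,130:370] for n in("top","side")]); cv2.imwrite("pics/f.png",cv2.resize(c,(800,300)))
E
```

```text
a -3.64 ft 2.4 fr -3.7 fz 4.4 t 42.6
a -5.14 ft 1.2 fr 3.7 fz 5.6 t 44.5
a -6.64 ft 1.5 fr 3.2 fz 6.1 t 46.5
a -8.14 ft 2.2 fr -2.1 fz 7.8 t 48.4
a -9.64 ft 1.8 fr -6.3 fz 4.7 t 50.4
a -11.14 ft 1.9 fr 2.0 fz 5.9 t 52.3
a -12.64 ft 2.0 fr 5.6 fz 5.2 t 54.3
a -14.14 ft 0.6 fr -1.4 fz 9.1 t 56.2
a -15.64 ft 1.4 fr -6.6 fz 2.6 t 58.2
a -16.54 ft 0.3 fr -1.5 fz 6.4 t 59.9
a -16.94 ft -0.1 fr -0.8 fz 8.2 t 60.9
a -17.34 ft 0.5 fr 1.8 fz 8.0 t 61.9
a -17.74 ft -0.7 fr 4.6 fz 6.2 t 63.0
a -18.14 ft -0.5 fr 6.3 fz 5.2 t 64.0
a -18.54 ft -0.6 fr 6.8 fz 3.8 t 65.0
a -18.94 ft -9.3 fr 6.3 fz 2.7 t 66.0
stop -19.043748826550544 -22.496615572394944 1.1762403131212271 [ 5.49540843 21.8467787   1.3420295 ]
-19.043748826550544 True 25.806748641791863 [0.63753029 0.2780715  0.10441368] turned 18.399748826550546
```

View pics/f.png

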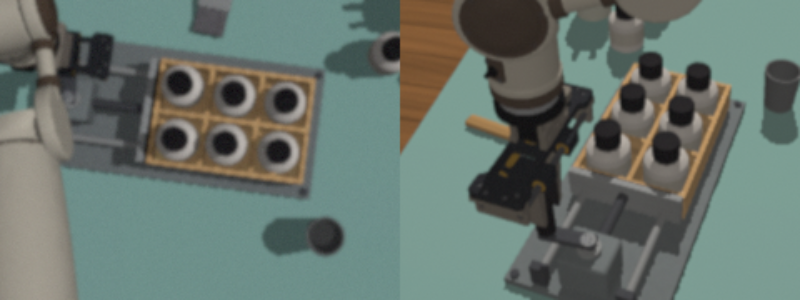

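The jaw is up against the crate, and the stop was felt after 18.4 rad (tangential force went from 0.6 to 22 N). Letting go, retreating upward, and checking.

```bash
python3 - <<'E'
from h import *
bot.set_gripper(.6); x,y,z=bot.current_ee_pos()
bot.line_to([x,y,.2],max_speed=.1); bot.line_to([x,y,.3],max_speed=.2)
bot.goto([.35,-.35,.35],down(np.pi/2)); bot.hold(.3)
for n in("top","side"):
    c=bot.read_camera(n); cv2.imwrite(f"pics/g_{n}.png",c["pixels"])
    for ce,s in caps(c,amin=60,amax=300):
        w=ray(c,ce,.099); 
        if .4<w[0]<.7 and abs(w[1])<.45: print(n,w.round(3))
a=cv2.imread("pics/g_top.png")[100:320,140:450];b=cv2.imread("pics/g_side.png")[120:350,170:400]
cv2.imwrite("pics/g.png",np.hstack([cv2.resize(a,(465,330)),cv2.resize(b,(330,330))])); print(bot.current_clock())
E
```

```text
top [ 0.655 -0.235  0.099]
top [0.639 0.279 0.099]
top [ 0.623 -0.358  0.099]
top [0.605 0.105 0.099]
top [0.587 0.02  0.099]
top [ 0.575 -0.061  0.099]
top [0.518 0.114 0.099]
top [0.51  0.034 0.099]
top [ 0.496 -0.048  0.099]
side [ 0.619 -0.335  0.099]
side [ 0.651 -0.214  0.099]
side [ 0.575 -0.062  0.099]
side [ 0.496 -0.049  0.099]
side [0.587 0.019 0.099]
side [0.51  0.033 0.099]
side [0.606 0.103 0.099]
side [0.519 0.112 0.099]
side [0.646 0.268 0.099]
side [0.626 0.345 0.099]
71.6
```

View pics/g.png

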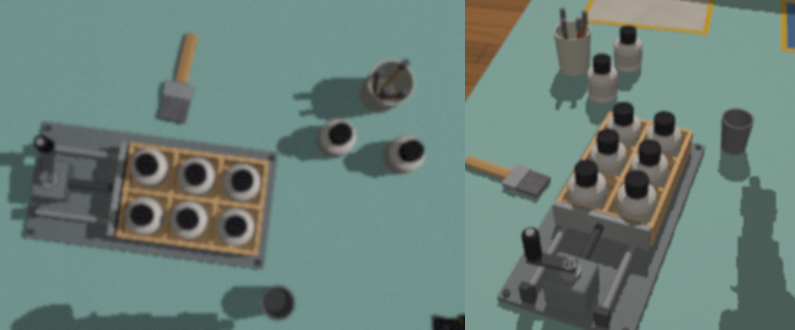

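The jaw lies flush on the crate, all six jars are down, and the bystanders and two spares are where they started.

```bash
python3 -c "
from h import *
bot.job_done(); print(bot.current_clock())"
```

```text
the job is handed in; nothing more can be done
the job is handed in; nothing more can be done
```

The job is done and handed in, at about 72 s of the 210 s allowed. I put spares into the three empty cells (2, 4 and 5), then wound the crank clockwise about 18.4 rad to its hard stop. The tangential force jumped from 0.6 N to 22 N there. I then let go and moved the arm clear.

**Final checks:**
- **Crate:** all six jars are upright. Before cranking, both cameras together put them at the same height to within about 2 mm. Their positions did not change during the cranking.
- **Jaw:** it looks flush against the crate in both views, and the crank stayed where I left it. I had no direct reading of the jaw travel.
- **Everything else:** the two unused spares stand where they started. The brush pot, cup and flat brush look unmoved, though I checked those three only by eye.

**One disagreement:** the jar in cell 5 moved about 7 mm after I placed it, probably the knock the task warned of. It now sits in the corner of its cell, measured at 4.8 and 5.4 mm off centre. The cell only allows 4 mm each way, so part of that is likely calibration error. It was upright and at the same height as the others, so I left it there.

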